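# Lids back on the condiment pots

## Robot

A 6-joint arm with a two-finger parallel gripper is mounted at the origin on the work surface. World frame = base frame: x ahead of the robot, y to its left, z up, the work surface at z = 0. Lengths are in m, angles in rad, forces in N, time in s.
With the tool pointing down it reaches from about 0.375 to 0.825 m from the base axis. Payload 5.5 kg.
Tool frame: the origin (TCP) lies between the finger pads; the fingertips stand 11 mm ahead of it and the grasp point (between the pads) lies 8 mm behind it (ctrl.tips_ahead is the distance from the TCP to the fingertips, in m); z points along the fingers, y is the line along which they close (so a half turn about z gives the same grasp; the last joint's range is limited). The gripper opens to 85 mm and grips with 20 to 120 N. Pads are 22 mm wide; open, the fingers measure 114 mm over their backs; the gripper's body (76 mm by 85 mm) begins 54 mm behind the grasp point. The pads swing forward as they close: fully open they stand 13 mm farther back than shut.
Start: joints at [1.15, 0.314, -0.047, 1.21, 0, 1.571], TCP at [0.245, 0.548, 0.242] pointing down, gripper open.
Joint ranges: [-2.67, 2.67], [-0.69, 1.73], [-1.03, 1.25], [-2.08, 2.16], [-1.42, 1.45], [-3.14, 3.14]. Speed limits (rad/s): [2.39, 2.39, 3.01, 3.14, 3.14, 3.14].

## Interface

Orientations are given as a unit quaternion [w, x, y, z].
In Python, from station import ctrl gives the robot as it stands. The module is installed in compiled form; this text tells all that it offers.
- The arm moves only by the shell command python3 -m handwheel 'ROWS' [FORCE]. ROWS is JSON, a list of rows, each a list of 5 numbers: the shift along the tool's x, y, z as a fraction of full scale, then the turn about the tool's z as a fraction of full scale, then the closure, from -1 (fully open) to 1 (shut). A call has 1 to 12 rows; each row is the pose to reach, as a shift and turn from the pose commanded when the call began, along the tool's axes at that moment; what a row does not reach only later rows make up. Full scale, the value 1, is 1 m for a shift and pi/2 rad for a turn. A row lasts 1/8 s, in which the tool goes at most 62.5 mm and 10.7 degrees, less where a joint would pass 70% of its speed; a pose out of reach is approached as far as the arm can. A call with a number of a shift or a turn outside -1 to 1 is refused whole. A call with a gripper value outside its range is refused whole. The fingers move at their own pace and stop on an object; FORCE is the grip in N (left out, the last holds). Time passes only in rows, so rows that repeat a pose let the fingers close. It gives the time, the measured TCP pose, the force, the opening and the grip force at its end, in the units of the state.
- ctrl.read_state(): the state, without advancing time (a new reading comes with each control period).
- ctrl.snapshot(name): name is "scene" or "top"; returns a dict with "image" (480x640x3 uint8, red, green, blue), "K" (3x3 intrinsics, pixels), "distortion" ([k1, k2, p1, p2, k3] as OpenCV has them; the pictures are not rectified), "pose" (4x4, takes a point from camera to world coordinates). Camera axes: x right, y up, looking along -z (the intrinsics and any distortion apply to the point x, -y, -z); pixel columns grow to the right and rows downward; lengths in m; the calibration is good to about 2 mm. A picture is of the moment at which its call begins. There is no depth.
- ctrl.finish_job(): hands the job in; it is judged then, once.
Trained networks look in a picture, given as the dict that the camera call returned (one of the last four; its "shot" number tells which), for a name from the list of things; names that differ only in an ending like _2 or _b are one class to them, and where a whole thing is asked for, a point or a joint stands for the part that bears it (a point fixed in the world has none). Each returns a list of dicts, best first, with "score" (0 to 1); they miss things now and then, are a little off and sometimes report something else, mostly with a low value. They report only what shows in the picture. A call takes as long as a camera call.
- ctrl.find_in(picture, thing): "pixel" ([row, column] in pixels, amid what is visible of it).
- ctrl.place_of(picture, thing): "pixel" ([row, column] in pixels: a listed point, or the origin of a listed thing).
The state is a dict: "time_s": time; "joint_positions": joint angles; "dq": joint speeds; "effort": joint torques, N m; "ee_pos": TCP position; "tool_rot": TCP orientation; "ft_force": force on the tool from outside, world axes, zero at the start; "moment": the same for the moment, N m; "finger_gap": finger opening in m; "grasp_force": force on a finger pad.
Only numpy, scipy, OpenCV 4.12 (cv2) and the standard library are available. Lean on these libraries where they do the work, as an engineer would, in place of code of your own. Each camera call takes 0.05 s, during which the arm holds its last target. There are 200 camera calls.

## Task

The washed condiment pots are dry: put each coloured lid back on the pot of its own colour, knob up and seated flat on the rim, setting each down gently rather than dropping or pressing it. Leave the pots standing where they are, and do not disturb the black lid (its pot is not here) or the glass jar.

Things in the scene. Friction and masses are not known exactly. Their poses are not given: they have to be found in the camera images.
- pot_red: open red ceramic condiment pot, loose, about 170 g: straight round cup 80 mm across outside, 45 mm high, wall 5 mm (mouth 70 mm across), standing on the counter. Origin: centre of its underside; z up. The rim is 45 mm above the origin.
- pot_yellow: open yellow ceramic condiment pot, loose, about 170 g: straight round cup 80 mm across outside, 45 mm high, wall 5 mm (mouth 70 mm across), standing on the counter. Origin: centre of its underside; z up. The rim is 45 mm above the origin.
- pot_blue: open blue ceramic condiment pot, loose, about 170 g: straight round cup 80 mm across outside, 45 mm high, wall 5 mm (mouth 70 mm across), standing on the counter. Origin: centre of its underside; z up. The rim is 45 mm above the origin.
- pot_green: open green ceramic condiment pot, loose, about 170 g: straight round cup 80 mm across outside, 45 mm high, wall 5 mm (mouth 70 mm across), standing on the counter. Origin: centre of its underside; z up. The rim is 45 mm above the origin.
- lid_red: red ceramic lid, loose, 100 g, knob up on the counter: round plate 88 mm across, 6 mm thick; plug 54 mm across, 8 mm deep under it; pale wooden knob 22 mm across, 28 mm tall on top. Origin: centre of plug's underside, z up: plate at 8 to 14 mm, knob 14 to 42 mm. On its pot the plug hangs in the mouth (8 mm play all round), plate on the rim: lid origin 37 mm above pot origin.
- lid_yellow: yellow ceramic lid, loose, 100 g, knob up on the counter: round plate 88 mm across, 6 mm thick; plug 54 mm across, 8 mm deep under it; pale wooden knob 22 mm across, 28 mm tall on top. Origin: centre of plug's underside, z up: plate at 8 to 14 mm, knob 14 to 42 mm. On its pot the plug hangs in the mouth (8 mm play all round), plate on the rim: lid origin 37 mm above pot origin.
- lid_blue: blue ceramic lid, loose, 100 g, knob up on the counter: round plate 88 mm across, 6 mm thick; plug 54 mm across, 8 mm deep under it; pale wooden knob 22 mm across, 28 mm tall on top. Origin: centre of plug's underside, z up: plate at 8 to 14 mm, knob 14 to 42 mm. On its pot the plug hangs in the mouth (8 mm play all round), plate on the rim: lid origin 37 mm above pot origin.
- lid_green: green ceramic lid, loose, 100 g, knob up on the counter: round plate 88 mm across, 6 mm thick; plug 54 mm across, 8 mm deep under it; pale wooden knob 22 mm across, 28 mm tall on top. Origin: centre of plug's underside, z up: plate at 8 to 14 mm, knob 14 to 42 mm. On its pot the plug hangs in the mouth (8 mm play all round), plate on the rim: lid origin 37 mm above pot origin.
- lid_black: black ceramic lid, loose, 100 g, knob up on the counter: round plate 88 mm across, 6 mm thick; plug 54 mm across, 8 mm deep under it; pale wooden knob 22 mm across, 28 mm tall on top. Origin: centre of plug's underside, z up: plate at 8 to 14 mm, knob 14 to 42 mm. Its pot is not here: it stays.
- jar: bystander: closed glass jar with an orange seal and wire clamp, 90 mm across, 118 mm tall, loose, stands at the left or right edge of the work. Origin: centre of its underside.

How it is judged:
At the end, for the whole second after the job is handed in: Red, yellow, blue and green lids each level (4 degrees) on the pot of their colour, centred within 11 mm, plate on the rim within 3 mm, at rest; pots upright within 30 mm, black lid and upright jar within 20 mm of where they began (horizontal distance between lid_red and pot_red below 0.011 m and z of lid_red in the frame of pot_red between 0.034 and 0.04 m and angle between each of lid_red, pot_red, lid_yellow, pot_yellow, lid_blue, pot_blue, lid_green, pot_green, jar's own z axis and vertical below 0.07 rad and distance of each of pot_red, pot_yellow, pot_blue, pot_green from where it was at the start of the episode below 0.03 m and linear speed of each of lid_red, pot_red, lid_yellow, pot_yellow, lid_blue, pot_blue, lid_green, pot_green below 0.01 m/s and horizontal distance between lid_yellow and pot_yellow below 0.011 m and z of lid_yellow in the frame of pot_yellow between 0.034 and 0.04 m and horizontal distance between lid_blue and pot_blue below 0.011 m and z of lid_blue in the frame of pot_blue between 0.034 and 0.04 m and horizontal distance between lid_green and pot_green below 0.011 m and z of lid_green in the frame of pot_green between 0.034 and 0.04 m and distance of each of lid_black, jar from where it was at the start of the episode below 0.02 m); the robot touches nothing.
It fails at once if a lid is pressed hard onto its pot (over 40 N) (contact force between lid_red and pot_red above 40 N or contact force between lid_yellow and pot_yellow above 40 N or contact force between lid_blue and pot_blue above 40 N or contact force between lid_green and pot_green above 40 N).
It fails at once if a lid is dropped: falls faster than 0.5 m/s (about 13 mm) while not held ((linear speed of lid_red above 0.5 m/s and contact force between the fingers and lid_red below 0.5 N) or (linear speed of lid_yellow above 0.5 m/s and contact force between the fingers and lid_yellow below 0.5 N) or (linear speed of lid_blue above 0.5 m/s and contact force between the fingers and lid_blue below 0.5 N) or (linear speed of lid_green above 0.5 m/s and contact force between the fingers and lid_green below 0.5 N)).
It fails at once if the black lid is disturbed (moved over 20 mm) (distance of lid_black from where it was at the start of the episode above 0.02 m).
It fails at once if the glass jar is disturbed (moved over 20 mm or tipped) (distance of jar from where it was at the start of the episode above 0.02 m or angle between jar's own z axis and vertical above 0.2 rad).
It also fails if it takes over 96 s, if anything falls off the work surface, if the arm or the gripper's body presses on something with over 40 N, if the wrist force passes 120 N, or if a joint passes its speed limit or range.

## Working session

There is one attempt and no reset: what is moved stays moved. The work goes in short steps, Python scripts to look and compute and a shell command to move; the robot and the scene stay as the last step left them, time stands still between calls to the robot, and variables do not carry over. Pictures are saved under pics/ and viewed, at most 14 in all, crops included, and the job is handed in when it is done.

```bash
mkdir -p pics; cat > h.py <<'E'
import numpy as np, cv2
from station import ctrl
def ray(p,row,col):
    u=cv2.undistortPoints(np.array([[[col,row]]],float),p["K"],np.array(p["distortion"],float))[0,0]
    T=np.array(p["pose"]); d=T[:3,:3]@np.array([u[0],-u[1],-1.]); return T[:3,3],d
def at(p,row,col,z):
    o,d=ray(p,row,col); return (o+d*(z-o[2])/d[2])
def save(p,n): cv2.imwrite("pics/"+n,p["image"][:,:,::-1])
E
python3 - <<'E'
from h import *
for n in ("top","scene"):
    p=ctrl.snapshot(n); save(p,n+"1.png"); p["K"]=np.array(p["K"],float)
    print(n,np.round(p["pose"],3).tolist(), p["K"].tolist())
    for t in ["pot_red","pot_yellow","pot_blue","pot_green","lid_red","lid_yellow","lid_blue","lid_green","lid_black","jar"]:
        r=ctrl.place_of(p,t)[:2]
        print(t,[(np.round(x["pixel"],1).tolist(),round(x["score"],2),np.round(at(p,*x["pixel"],0)[:2],4).tolist()) for x in r])
s=ctrl.read_state();print({k:np.round(v,3).tolist() for k,v in s.items()})
E
```

```text
top [[-0.002, 0.996, -0.09, 0.415], [-1.0, -0.003, -0.01, 0.006], [-0.011, 0.09, 0.996, 1.237], [0.0, 0.0, 0.0, 1.0]] [[522.3450121103851, 0.0, 318.29319116656035], [0.0, 522.3450121103851, 234.87903442022753], [0.0, 0.0, 1.0]]
pot_red [([172.4, 327.7], 0.78, [0.6782, -0.0035])]
pot_yellow [([215.3, 201.4], 0.74, [0.5753, 0.3013])]
pot_blue [([181.8, 388.8], 0.66, [0.655, -0.1506])]
pot_green [([186.8, 260.7], 0.87, [0.6438, 0.158])]
lid_red [([277.8, 424.4], 0.67, [0.4241, -0.2323])]
lid_yellow [([277.0, 224.1], 0.63, [0.427, 0.2438])]
lid_blue [([213.2, 454.0], 0.81, [0.5786, -0.3074])]
lid_green [([245.2, 296.6], 0.78, [0.5026, 0.071])]
lid_black [([244.7, 354.1], 0.55, [0.5035, -0.0656])]
jar [([264.3, 107.3], 0.95, [0.4563, 0.5352])]
scene [[0.058, -0.713, 0.699, 1.482], [0.998, 0.034, -0.049, -0.075], [0.011, 0.701, 0.713, 0.993], [0.0, 0.0, 0.0, 1.0]] [[463.7940766881202, 0.0, 320.20527875174923], [0.0, 463.7940766881202, 232.7193482137867], [0.0, 0.0, 1.0]]
pot_red [([277.4, 320.2], 0.86, [0.6803, -0.0171])]
pot_yellow [([214.8, 485.0], 0.72, [0.4543, 0.518]), ([244.6, 426.5], 0.68, [0.5726, 0.303])]
pot_blue [([216.5, 248.3], 0.73, [0.4278, -0.2259]), ([254.2, 220.8], 0.7, [0.5815, -0.2969])]
pot_green [([266.0, 380.7], 0.93, [0.6478, 0.1553])]
lid_red [([213.6, 250.0], 0.72, [0.4148, -0.2212])]
lid_yellow [([217.1, 401.7], 0.81, [0.4527, 0.2509])]
lid_blue [([253.3, 217.9], 0.83, [0.5776, -0.3056])]
lid_green [([230.3, 341.0], 0.98, [0.5016, 0.0563])]
lid_black [([229.7, 299.1], 0.63, [0.493, -0.0699])]
jar [([216.4, 485.9], 0.58, [0.4616, 0.5186])]
{'time_s': 1.1, 'joint_positions': [1.15, 0.314, -0.047, 1.21, 0.0, 1.571], 'dq': [0.001, -0.001, -0.0, 0.001, -0.001, -0.0], 'effort': [-0.0, -53.947, 34.006, 0.002, 0.0, 0.0], 'ee_pos': [0.245, 0.548, 0.242], 'tool_rot': [-0.0, 0.209, 0.978, -0.0], 'ft_force': [-0.767, -0.413, -0.264], 'moment': [0.034, 0.056, -0.016], 'grasp_force': 0.0, 'finger_gap': 0.085}
```

View pics/top1.png

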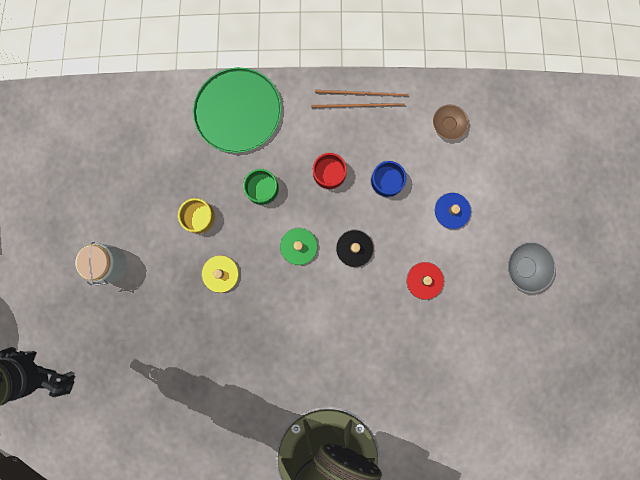

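View pics/scene1.png

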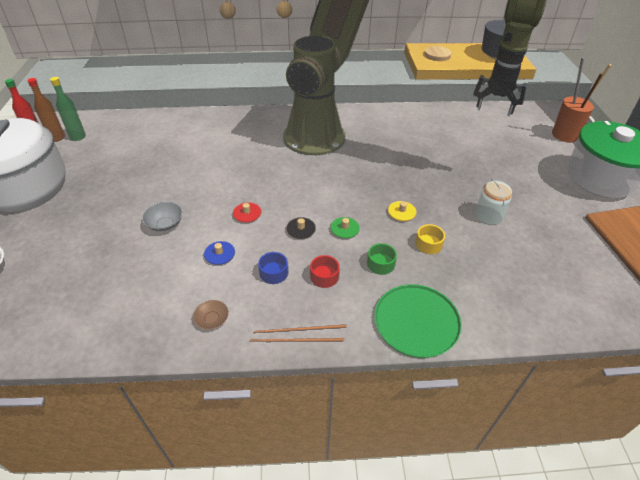

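Top view: lids yellow (274,220), green (246,299), black (248,355), red (281,425), blue (211,453); pots yellow (215,196), green (187,261), red (171,330), blue (179,389). In the scene view the jar is at (203,495), clear of the work. I'll refine these by fitting silhouettes in both cameras.

```bash
cat > m.py <<'E'
from h import *
RNG={"red":[(0,6),(174,180)],"yellow":[(22,34)],"blue":[(108,125)],"green":[(50,85)]}
P0={"pot_red":(.678,-.004),"pot_yellow":(.575,.301),"pot_blue":(.655,-.151),"pot_green":(.644,.158),"lid_red":(.424,-.232),"lid_yellow":(.427,.244),"lid_blue":(.578,-.307),"lid_green":(.503,.071)}
def proj(p,X):
    T=np.array(p["pose"]); c=(np.asarray(X)-T[:3,3])@T[:3,:3]; c=c*[1,-1,-1]
    return cv2.projectPoints(c,np.zeros(3),np.zeros(3),np.array(p["K"],float),np.array(p["distortion"],float))[0][:,0]
def cen(h):
    m=cv2.moments(cv2.convexHull(h.astype(np.float32))); return np.array([m["m10"],m["m01"]])/m["m00"],m["m00"]
a=np.linspace(0,2*np.pi,60,endpoint=False)
def model(x,y,z,t):
    C=lambda r,zz:np.c_[x+r*np.cos(a),y+r*np.sin(a),0*a+z+zz]
    return np.r_[C(.04,0),C(.04,.045)] if t=="pot" else np.r_[C(.044,.008),C(.044,.014)]
def fit(p,name,x0=None,z=0):
    t,c=name.split("_"); x=np.array(x0 or P0[name],float)
    hsv=cv2.cvtColor(p["image"],cv2.COLOR_RGB2HSV)
    m=sum(cv2.inRange(hsv,(l,120,50),(h,255,255)) for l,h in RNG[c])
    m=cv2.morphologyEx(m,cv2.MORPH_OPEN,np.ones((3,3)))
    n,L,S,Cn=cv2.connectedComponentsWithStats(m)
    g=proj(p,model(*x,z,t)).mean(0)
    i=min((k for k in range(1,n) if S[k,4]>150),key=lambda k:np.linalg.norm(Cn[k]-g))
    ys,xs=np.nonzero(L==i); 
    co=np.concatenate([np.c_[xs+dx,ys+dy] for dx in(-.5,.5) for dy in(-.5,.5)])
    o,A=cen(co)
    f=lambda x:cen(proj(p,model(*x,z,t)))[0]
    for _ in range(6):
        J=np.c_[(f(x+[.001,0])-f(x))/.001,(f(x+[0,.001])-f(x))/.001]
        x=x+np.linalg.solve(J,o-f(x))
    return x,A/cen(proj(p,model(*x,z,t)))[1]
E
python3 - <<'E'
from m import *
T=ctrl.snapshot("top");S=ctrl.snapshot("scene")
for n in P0:
    u,r=fit(T,n);v,q=fit(S,n); print(n,u.round(4),round(r,2),v.round(4),round(q,2),"mean",((u+v)/2).round(4))
print(ctrl.tips_ahead)
E
python3 -m handwheel '[[0,0,0,0.11,0],[0,0,0,0.22,0],[0,0,0,0.33,0],[0,0,0,0.44,0],[0,0,0,0.55,0],[0,0,0,0.66,0],[0,0,0,0.732,0],[0,0,0,0.732,0]]' 30
python3 -c "
from h import *
s=ctrl.read_state();print(s['joint_positions'],s['tool_rot'],ctrl.tips_ahead)"
```

```text
pot_red [ 0.6776 -0.0069] 0.99 [ 0.6752 -0.006 ] 0.95 mean [ 0.6764 -0.0065]
pot_yellow [0.5705 0.3071] 0.68 [0.5698 0.3081] 0.76 mean [0.5701 0.3076]
pot_blue [ 0.6583 -0.1461] 0.98 [ 0.6551 -0.146 ] 0.74 mean [ 0.6567 -0.1461]
pot_green [0.6399 0.1559] 0.93 [0.642  0.1546] 0.26 mean [0.6409 0.1552]
lid_red [ 0.4184 -0.231 ] 1.01 [ 0.4185 -0.2305] 0.93 mean [ 0.4184 -0.2307]
lid_yellow [0.435  0.2521] 1.02 [0.4339 0.2522] 1.0 mean [0.4345 0.2522]
lid_blue [ 0.584  -0.3009] 0.99 [ 0.5843 -0.3005] 0.91 mean [ 0.5842 -0.3007]
lid_green [0.4996 0.0665] 0.99 [0.4997 0.0668] 0.89 mean [0.4996 0.0667]
0.011
time_s: 2.2
ee_pos: [0.2451, 0.5477, 0.2423]
tool_rot: [-0.0, 0.707, 0.708, -0.0]
ft_force: [-0.5, 0.8, 0.3]
finger_gap: 0.0428
grasp_force: 0.0
[ 1.15001968e+00  3.13523833e-01 -4.70768509e-02  1.21020197e+00
  3.26008688e-05  2.71936440e+00] [-1.41070439e-05  7.06593374e-01  7.07619816e-01 -8.75808749e-06] 0.011
```

```bash
sed -i 's/"yellow":\[(22,34)\]/"yellow":[(17,35)]/; s/(108,125)/(100,130)/; s/(50,85)/(40,92)/; s/(l,120,50)/(l,110,25)/' m.py
python3 - <<'E'
from m import *
T=ctrl.snapshot("top");S=ctrl.snapshot("scene")
for n in P0:
    u,r=fit(T,n);v,q=fit(S,n); print(n,u.round(4),round(r,2),v.round(4),round(q,2),"mean",((u+v)/2).round(4))
E
```

```text
pot_red [ 0.6776 -0.007 ] 1.0 [ 0.6759 -0.0058] 0.98 mean [ 0.6768 -0.0064]
pot_yellow [0.5718 0.3087] 1.0 [0.5696 0.3092] 1.0 mean [0.5707 0.309 ]
pot_blue [ 0.6583 -0.146 ] 0.98 [ 0.6562 -0.1459] 0.83 mean [ 0.6572 -0.146 ]
pot_green [0.6404 0.1555] 0.98 [0.64   0.1555] 0.66 mean [0.6402 0.1555]
lid_red [ 0.4184 -0.2311] 1.02 [ 0.4181 -0.2307] 0.95 mean [ 0.4182 -0.2309]
lid_yellow [0.435  0.2519] 1.03 [0.4339 0.2521] 1.01 mean [0.4345 0.252 ]
lid_blue [ 0.5841 -0.301 ] 0.99 [ 0.5842 -0.3   ] 0.93 mean [ 0.5841 -0.3005]
lid_green [0.4994 0.0665] 0.99 [0.4999 0.0668] 0.9 mean [0.4996 0.0667]
```

```bash
python3 -m handwheel '[[-0.0493,0.0316,0,0,0],[-0.0986,0.0631,0.017,0,0],[-0.148,0.0947,0.034,0,0],[-0.197,0.126,0.05,0,0],[-0.246,0.158,0.075,0,0],[-0.2957,0.1894,0.1,0,0],[-0.2957,0.1894,0.1,0,0],[-0.2957,0.1894,0.16,0,0],[-0.2957,0.1894,0.19,0,0],[-0.2957,0.1894,0.2,0,0],[-0.2957,0.1894,0.2,0,0]]' 30
python3 - <<'E'
from m import *
S=ctrl.snapshot("scene"); i=S["image"][120:300,300:540]; cv2.imwrite("pics/a.png",cv2.resize(i,None,fx=3,fy=3)[:,:,::-1])
E
```

```text
time_s: 3.68
ee_pos: [0.4345, 0.2527, 0.0427]
tool_rot: [-0.0, 0.707, 0.708, 0.0]
ft_force: [0.4, 1.2, 1.2]
finger_gap: 0.0428
grasp_force: 0.0
```

View pics/a.png

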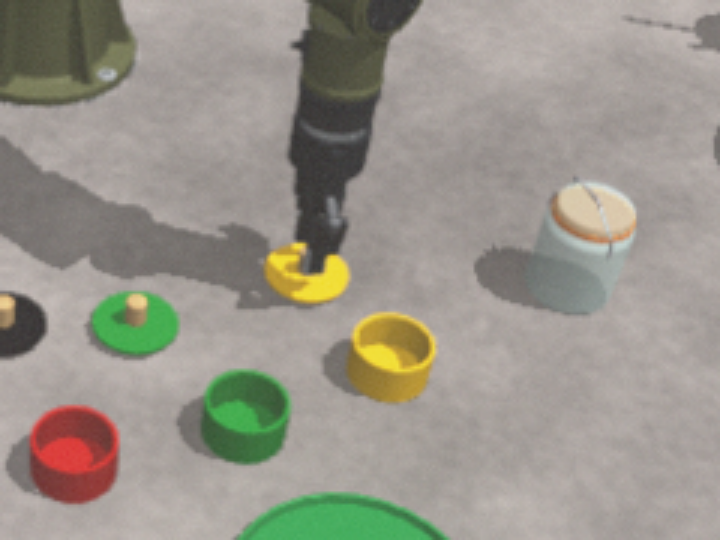

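The gripper sits centred over the yellow lid (270,310 in the crop). Next: descend, grip and lift.

```bash
python3 -m handwheel '[[0,0,0.007,0,0],[0,0,0.0127,0,0],[0,0,0.0127,0,0],[0,0,0.0127,0,1],[0,0,0.0127,0,1],[0,0,0.0127,0,1],[0,0,0.0127,0,1]]' 40
python3 -m handwheel '[[0,0,-0.01,0,1],[0,0,-0.03,0,1],[0,0,-0.06,0,1],[0,0,-0.08,0,1],[0,0,-0.08,0,1]]'
```

```text
time_s: 4.6
ee_pos: [0.4347, 0.252, 0.0299]
tool_rot: [0.0, 0.707, 0.707, 0.0]
ft_force: [-0.9, -0.9, 4.0]
finger_gap: 0.0207
grasp_force: 39.1
time_s: 5.22
ee_pos: [0.4358, 0.2527, 0.1113]
tool_rot: [0.0, 0.707, 0.707, 0.002]
ft_force: [0.8, 0.3, -0.8]
finger_gap: 0.0204
grasp_force: 39.2
```

```bash
python3 -m handwheel '[[0.01,0.024,0,0,1],[0.025,0.06,0,0,1],[0.04,0.1,0,0,1],[0.052,0.125,0,0,1],[0.057,0.1362,0,0,1],[0.057,0.1362,0,0,1],[0.057,0.1362,0,0,1]]'
cat > chk.py <<'E'
from m import *
import sys
n=sys.argv[1]; z=float(sys.argv[2]); e=ctrl.read_state()["ee_pos"]; s=list(e[:2])
for c in("top","scene"):
    p=ctrl.snapshot(c); x,r=fit(p,"lid_"+n,s,z); print(c,x.round(4),round(r,2),"tcp",np.round(e,4))
i=p["image"];g=proj(p,[[*s,z]])[0].astype(int);cv2.imwrite("pics/%s.png"%sys.argv[3],cv2.resize(i[g[1]-70:g[1]+50,g[0]-70:g[0]+70],None,fx=4,fy=4)[:,:,::-1])
E
python3 chk.py yellow 0.08 b
```

```text
time_s: 6.1
ee_pos: [0.5694, 0.3084, 0.1091]
tool_rot: [-0.0, 0.707, 0.707, -0.001]
ft_force: [0.1, 0.0, -0.2]
finger_gap: 0.0205
grasp_force: 39.3
top [0.5648 0.285 ] 0.71 tcp [0.5694 0.3084 0.1091]
scene [0.6084 0.293 ] 1.88 tcp [0.5694 0.3084 0.1091]
```

View pics/b.png

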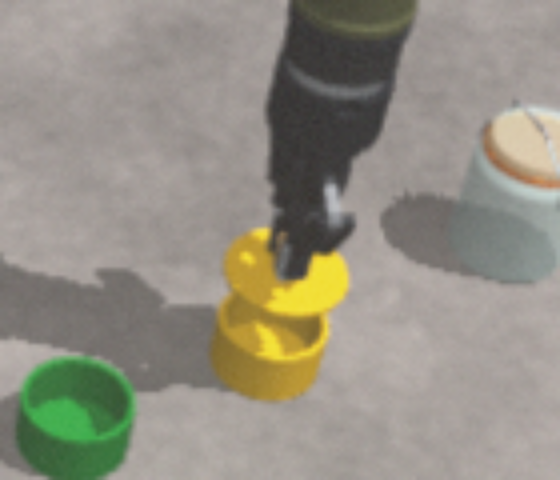

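The lid is held over the yellow pot, but it looks tilted, with its right side low. I'll overlay the outline of a level plate to check.

```bash
cat > ov.py <<'E'
from m import *
import sys
z=float(sys.argv[1]); e=ctrl.read_state()["ee_pos"]; p=ctrl.snapshot("scene"); c=np.array([*e[:2],z])
def circ(t): # tilt deg about world x through knob (z+.028)
    w=np.c_[.044*np.cos(a),.044*np.sin(a),0*a+.014-.030]; R=cv2.Rodrigues(np.array([np.deg2rad(t),0,0]))[0]
    return proj(p,w@R.T+c+[0,0,.030])
g=proj(p,[c])[0].astype(int); o=g-[40,40]; k=7
im=cv2.resize(p["image"][o[1]:o[1]+80,o[0]:o[0]+90],None,fx=k,fy=k,interpolation=cv2.INTER_CUBIC)[:,:,::-1].copy()
for t,col in((0,(255,0,255)),(float(sys.argv[3]),(255,0,0))):
    cv2.polylines(im,[((circ(t)-o+.5)*k).astype(np.int32)],True,col,1)
cv2.imwrite("pics/%s.png"%sys.argv[2],im)
E
python3 ov.py 0.08 c -8
```

```text
(no output)
```

View pics/c.png

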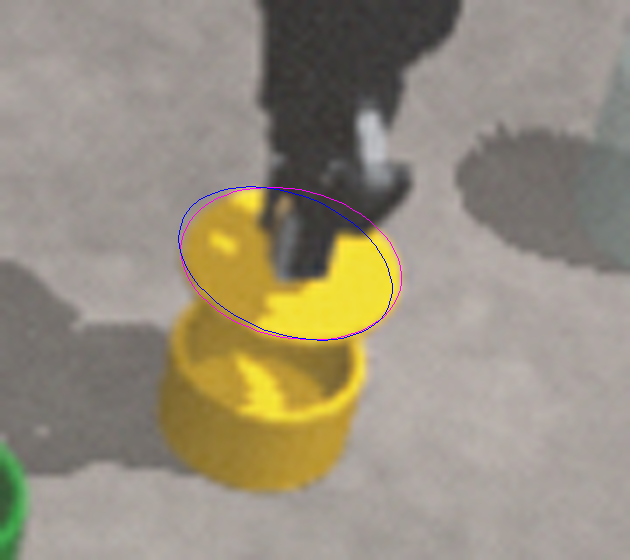

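The level outline (magenta) matches, so the lid is level and centred. Lowering it gently.

```bash
python3 -m handwheel '[[0,0,0.015,0,1],[0,0,0.03,0,1],[0,0,0.036,0,1],[0,0,0.039,0,1],[0,0,0.0405,0,1],[0,0,0.042,0,1],[0,0,0.0425,0,1],[0,0,0.0425,0,1]]'
```

```text
time_s: 7.25
ee_pos: [0.5708, 0.3091, 0.0673]
tool_rot: [0.0, 0.707, 0.707, 0.0]
ft_force: [-0.8, 0.3, -0.8]
finger_gap: 0.0204
grasp_force: 39.3
```

```bash
python3 -m handwheel '[[0,0,0.0004,0,1],[0,0,0.0008,0,1],[0,0,0.0008,0,1]]'
python3 -m handwheel '[[0,0,0,0,0],[0,0,0,0,0],[0,0,-0.002,0,0],[0,0,-0.04,0,0],[0,0,-0.08,0,0],[0,0,-0.08,0,0]]'
python3 - <<'E'
from m import *
for c in("top","scene"):
    p=ctrl.snapshot(c)
    x,r=fit(p,"lid_yellow",(.5707,.309),.037); print(c,x.round(4),round(r,2))
E
```

```text
time_s: 7.62
ee_pos: [0.5709, 0.3091, 0.0669]
tool_rot: [0.0, 0.707, 0.707, 0.0]
ft_force: [-1.7, -0.9, 5.0]
finger_gap: 0.0207
grasp_force: 39.7
time_s: 8.38
ee_pos: [0.5732, 0.3103, 0.1503]
tool_rot: [0.001, 0.707, 0.707, 0.003]
ft_force: [-0.1, 0.5, -0.5]
finger_gap: 0.043
grasp_force: 0.0
top [0.5699 0.3022] 0.97
scene [0.5878 0.3023] 1.44
```

Contact was 5 N, then a clean release. Now the green lid.

```bash
python3 -m handwheel '[[-0.03,-0.009,0,0,0],[-0.085,-0.025,0,0,0],[-0.14,-0.041,0,0,0],[-0.195,-0.057,0,0,0],[-0.23,-0.067,0.02,0,0],[-0.2423,-0.0711,0.05,0,0],[-0.2423,-0.0711,0.08,0,0],[-0.2423,-0.0711,0.1,0,0],[-0.2423,-0.0711,0.112,0,0],[-0.2423,-0.0711,0.1167,0,0],[-0.2423,-0.0711,0.1167,0,0]]'
python3 -m handwheel '[[0,0,0,0,1],[0,0,0,0,1],[0,0,0,0,1],[0,0,0,0,1],[0,0,-0.01,0,1],[0,0,-0.03,0,1],[0,0,-0.06,0,1],[0,0,-0.08,0,1],[0,0,-0.08,0,1]]' 40
```

```text
time_s: 9.85
ee_pos: [0.4996, 0.0668, 0.0295]
tool_rot: [-0.0, 0.707, 0.707, -0.0]
ft_force: [0.3, -0.4, 0.2]
finger_gap: 0.0429
grasp_force: 0.0
time_s: 10.98
ee_pos: [0.5009, 0.0668, 0.1112]
tool_rot: [0.001, 0.707, 0.707, 0.001]
ft_force: [-0.2, 0.6, -1.7]
finger_gap: 0.0208
grasp_force: 39.3
```

```bash
python3 -m handwheel '[[0.015,0.024,0,0,1],[0.04,0.063,0,0,1],[0.065,0.103,0,0,1],[0.082,0.13,0,0,1],[0.0888,0.1406,0,0,1],[0.0888,0.1406,0,0,1],[0.0888,0.1406,0.015,0,1],[0.0888,0.1406,0.03,0,1],[0.0888,0.1406,0.037,0,1],[0.0888,0.1406,0.04,0,1],[0.0888,0.1406,0.0415,0,1],[0.0888,0.1406,0.0425,0,1]]'
python3 -m handwheel '[[0,0,0.0004,0,1],[0,0,0.0008,0,1],[0,0,0.0008,0,1]]'
```

```text
time_s: 12.48
ee_pos: [0.6406, 0.1556, 0.0675]
tool_rot: [0.0, 0.707, 0.707, 0.0]
ft_force: [-1.0, -0.3, 6.2]
finger_gap: 0.0206
grasp_force: 40.2
time_s: 12.85
ee_pos: [0.6406, 0.1556, 0.0675]
tool_rot: [0.0, 0.707, 0.707, 0.0]
ft_force: [-2.4, -0.3, 6.4]
finger_gap: 0.0209
grasp_force: 40.1
```

```bash
python3 -m handwheel '[[0,0,0,0,0],[0,0,0,0,0],[0,0,-0.002,0,0],[0,0,-0.04,0,0],[0,0,-0.08,0,0],[0,0,-0.08,0,0]]'
python3 -m handwheel '[[-0.03,-0.0172,0,0,0],[-0.08,-0.046,0,0,0],[-0.13,-0.0747,0,0,0],[-0.18,-0.1034,0,0,0],[-0.23,-0.1321,0,0,0],[-0.28,-0.1609,0,0,0],[-0.33,-0.1896,0,0,0],[-0.37,-0.2126,0,0,0],[-0.3864,-0.222,0.01,0,0],[-0.3864,-0.222,0.04,0,0],[-0.3864,-0.222,0.07,0,0],[-0.3864,-0.222,0.07,0,0]]'
python3 -m handwheel '[[0,0,0.02,0,0],[0,0,0.037,0,0],[0,0,0.0467,0,0],[0,0,0.0467,0,0],[0,0,0.0467,0,1],[0,0,0.0467,0,1],[0,0,0.0467,0,1],[0,0,0.0467,0,1],[0,0,0.037,0,1],[0,0,0.01,0,1],[0,0,-0.0333,0,1],[0,0,-0.0333,0,1]]'
```

```text
time_s: 13.6
ee_pos: [0.6429, 0.1562, 0.1504]
tool_rot: [0.002, 0.707, 0.707, 0.003]
ft_force: [0.2, 0.8, 0.2]
finger_gap: 0.0428
grasp_force: 0.0
time_s: 15.1
ee_pos: [0.4158, -0.2297, 0.0739]
tool_rot: [-0.003, 0.707, 0.707, -0.001]
ft_force: [-0.1, 0.0, -0.3]
finger_gap: 0.0425
grasp_force: 0.0
time_s: 16.6
ee_pos: [0.4207, -0.2323, 0.1131]
tool_rot: [0.003, 0.707, 0.707, 0.001]
ft_force: [0.7, -0.3, -1.1]
finger_gap: 0.0205
grasp_force: 39.3
```

```bash
python3 -m handwheel '[[0.0225,0.026,0,0,1],[0.056,0.065,0,0,1],[0.09,0.104,0,0,1],[0.123,0.142,0,0,1],[0.157,0.181,0,0,1],[0.191,0.22,0,0,1],[0.215,0.248,0,0,1],[0.2245,0.2586,0,0,1],[0.2245,0.2586,0,0,1],[0.2245,0.2586,0,0,1]]'
python3 -m handwheel '[[0,0,0.015,0,1],[0,0,0.03,0,1],[0,0,0.036,0,1],[0,0,0.039,0,1],[0,0,0.0405,0,1],[0,0,0.042,0,1],[0,0,0.0425,0,1],[0,0,0.0425,0,1],[0,0,0.043,0,1],[0,0,0.0433,0,1],[0,0,0.0433,0,1]]'
```

```text
time_s: 17.85
ee_pos: [0.6756, -0.0074, 0.1092]
tool_rot: [-0.0, 0.707, 0.707, -0.001]
ft_force: [0.6, -0.2, -1.0]
finger_gap: 0.0204
grasp_force: 39.4
time_s: 19.23
ee_pos: [0.6772, -0.0063, 0.0676]
tool_rot: [0.0, 0.707, 0.707, 0.0]
ft_force: [-2.7, 0.3, 7.2]
finger_gap: 0.0204
grasp_force: 40.0
```

```bash
python3 -m handwheel '[[0,0,0,0,0],[0,0,0,0,0],[0,0,-0.002,0,0],[0,0,-0.04,0,0],[0,0,-0.08,0,0],[0,0,-0.08,0,0]]'
python3 -m handwheel '[[-0.03,-0.0095,0,0,0],[-0.085,-0.0268,0,0,0],[-0.14,-0.0441,0,0,0],[-0.195,-0.0615,0,0,0],[-0.25,-0.0788,0,0,0],[-0.285,-0.09,0,0,0],[-0.2941,-0.0927,0.01,0,0],[-0.2941,-0.0927,0.04,0,0],[-0.2941,-0.0927,0.07,0,0],[-0.2941,-0.0927,0.07,0,0]]'
python3 -m handwheel '[[0,0,0.02,0,0],[0,0,0.037,0,0],[0,0,0.0467,0,0],[0,0,0.0467,0,0],[0,0,0.0467,0,1],[0,0,0.0467,0,1],[0,0,0.0467,0,1],[0,0,0.0467,0,1],[0,0,0.037,0,1],[0,0,0.01,0,1],[0,0,-0.0333,0,1],[0,0,-0.0333,0,1]]'
```

```text
time_s: 19.98
ee_pos: [0.6796, -0.0064, 0.1504]
tool_rot: [0.002, 0.707, 0.707, 0.002]
ft_force: [0.6, -0.6, -0.7]
finger_gap: 0.0429
grasp_force: 0.0
time_s: 21.22
ee_pos: [0.5819, -0.2982, 0.0727]
tool_rot: [-0.003, 0.707, 0.708, -0.001]
ft_force: [-0.1, -0.2, -0.5]
finger_gap: 0.0427
grasp_force: 0.0
time_s: 22.72
ee_pos: [0.5866, -0.3017, 0.1138]
tool_rot: [0.003, 0.707, 0.707, 0.001]
ft_force: [0.5, -0.9, -0.6]
finger_gap: 0.0204
grasp_force: 39.3
```

```bash
python3 -m handwheel '[[0.02,0.0095,0,0,1],[0.06,0.028,0,0,1],[0.1,0.047,0,0,1],[0.14,0.066,0,0,1],[0.1545,0.0731,0,0,1],[0.1545,0.0731,0,0,1],[0.1545,0.0731,0,0,1]]'
python3 -m handwheel '[[0,0,0.015,0,1],[0,0,0.03,0,1],[0,0,0.036,0,1],[0,0,0.039,0,1],[0,0,0.0405,0,1],[0,0,0.042,0,1],[0,0,0.0425,0,1],[0,0,0.0425,0,1],[0,0,0.043,0,1],[0,0,0.0433,0,1],[0,0,0.0433,0,1]]'
```

```text
time_s: 23.6
ee_pos: [0.6565, -0.1468, 0.109]
tool_rot: [-0.0, 0.707, 0.707, -0.001]
ft_force: [-0.4, -0.4, -1.2]
finger_gap: 0.0206
grasp_force: 39.3
time_s: 24.98
ee_pos: [0.6576, -0.146, 0.0675]
tool_rot: [0.0, 0.707, 0.707, 0.0]
ft_force: [-2.4, 1.1, 6.5]
finger_gap: 0.0206
grasp_force: 39.9
```

Release, rise, and back off toward the base so the cameras see clearly.

```bash
python3 -m handwheel '[[0,0,0,0,0],[0,0,0,0,0],[0,0,-0.002,0,0],[0,0,-0.04,0,0],[0,0,-0.08,0,0],[0,0,-0.12,0,0],[-0.05,-0.03,-0.14,0,0],[-0.11,-0.06,-0.14,0,0],[-0.16,-0.1,-0.14,0,0],[-0.2,-0.15,-0.14,0,0],[-0.23,-0.18,-0.14,0,0],[-0.23,-0.18,-0.14,0,0]]'
python3 - <<'E'
from m import *
T=ctrl.snapshot("top");S=ctrl.snapshot("scene"); 
model0=model
pots={n:P0[n] for n in P0 if n[:3]=="pot"}
import m
def both(x,y,z,t):
    return np.r_[model0(x,y,0,"pot"),model0(x,y,.037,"lid")]
m.model=both
for n,x in pots.items(): print(n,*[(v.round(4),round(r,2)) for v,r in (fit(p,n,x) for p in (T,S))])
t=cv2.resize(T["image"][130:310,170:480],None,fx=2.5,fy=2.5); cv2.imwrite("pics/t2.png",t[:,:,::-1])
s=cv2.resize(S["image"][180:310,190:510],None,fx=2.5,fy=2.5); cv2.imwrite("pics/s2.png",s[:,:,::-1])
E
```

```text
time_s: 26.48
ee_pos: [0.4748, -0.3783, 0.2065]
tool_rot: [-0.0, 0.709, 0.705, -0.0]
ft_force: [0.3, 0.4, 1.1]
finger_gap: 0.0426
grasp_force: 0.0
pot_red (array([ 0.6778, -0.0061]), 1.0) (array([ 0.6763, -0.0052]), 0.98)
pot_yellow (array([0.5714, 0.3093]), 1.01) (array([0.5702, 0.3097]), 0.99)
pot_blue (array([ 0.6581, -0.146 ]), 0.98) (array([ 0.654, -0.144]), 0.87)
pot_green (array([0.6406, 0.1557]), 0.98) (array([0.6359, 0.1592]), 0.82)
```

View pics/t2.png

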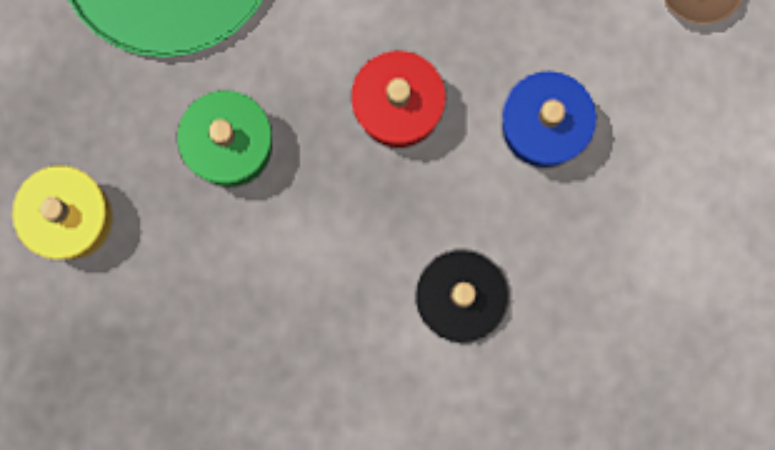

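View pics/s2.png

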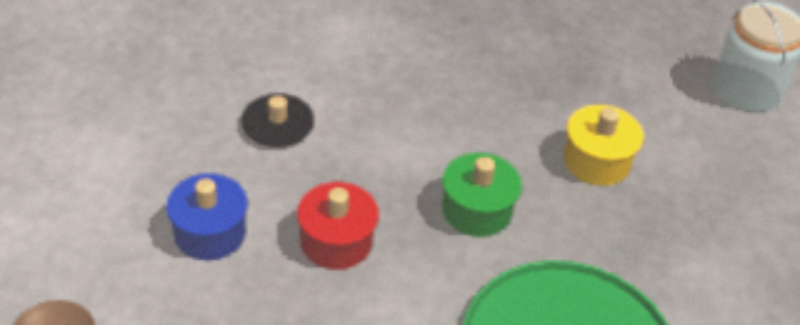

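Both views show all four lids seated flat and centred on their own pots: top crop yellow (213,60), green (137,224), red (98,398), blue (118,549). The silhouette fits put the pots where they began. The black lid at (296,463) and the jar haven't moved.

```bash
python3 -c "
from station import ctrl
print(ctrl.finish_job())"
```

```text
the job is handed in; nothing more can be done
None
```

I put the red, yellow, blue and green lids on their own pots and handed the job in at about 26.5 s; the final pictures show all four seated flat and centred and the black lid and jar unmoved, but no verdict was returned.

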